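# Peel the top bonsai tray off a stuck stack and hold it out

### The arm

A 6-joint arm with a two-finger parallel gripper is mounted at the origin on the work surface. World frame = base frame: x ahead of the robot, y to its left, z up, the work surface at z = 0. Lengths are in mm, angles in degrees, forces in N, time in s.
With the tool pointing down it reaches from about 350 to 850 mm from the base axis. Payload 8.1 kg.
Tool frame: the origin (TCP) lies midway between the tips of the shut fingers; the grasp point (between the pads) lies hold_point_z behind it (hold_point_z is the distance from the TCP to the grasp point, in mm); z points along the fingers, x is the direction in which the jaws open and shut, and the axes are right-handed (so a half turn about z gives the same grasp; the last joint's range is limited). The gripper opens to 85 mm and grips with 20 to 120 N. Pads are 22 mm wide; open, the fingers measure 114 mm over their backs; the gripper's body (76 mm by 85 mm) begins 54 mm behind the grasp point. The pads swing forward as they close: fully open they stand 13 mm farther back than shut.
Start: joints at [71.941, 7.471, 85.268, -0, 87.261, -4.893], TCP at [136.647, 584.237, 231.292] pointing down, gripper open.
Joint ranges: [-169.43, 169.43], [-51.17, 129.36], [1.28, 143.12], [-76.62, 256.62], [0, 156.53], [-152.29, 152.29]. Speed limits (degrees/s): [136.94, 136.94, 159.86, 180, 180, 180].

### API

Orientations are given as [roll, pitch, yaw] about the fixed x, y, z axes, in that order (R = Rz(yaw) Ry(pitch) Rx(roll)).
In Python, from bench import * gives the robot as it stands.
- The arm moves only by the shell command python3 -m pendant 'ROWS' [OPENING] [FORCE]. ROWS is JSON, a list that holds one entry, the list of rows, each a list of 4 numbers: the shift along the tool's x, y, z normalised to -1 to 1, where 1 is 0.02 m, then the turn about the tool's z normalised to -1 to 1, where 1 is 0.08 rad. A call has exactly 10 rows; each row shifts and turns the pose as measured when the row begins, along the tool's axes as they then stand; what a row does not reach is not made up. A row lasts 1/12 s, in which the tool goes at most 41.7 mm and 7.16 degrees, less where a joint would pass 70% of its speed; a pose out of reach is approached as far as the arm can. A call with a number of a shift or a turn outside -1 to 1 is refused whole. A call with a gripper value outside its range is refused whole. OPENING is the gripper's target within -1 to 1 (fully open at 1, half-way at 0, shut at -1), set as the call begins (- or left out, the last holds). The fingers move at their own pace and stop on an object; FORCE is the grip in N (left out, the last holds). Time passes only in rows, so rows that do not move let the fingers close, or fill a call up. It gives the time, the measured TCP pose, the force and the opening at its end, in the units of the state.
- sense(): the state, without advancing time (a new reading comes with each control period).
- snapshot(name): name is "scene" or "top"; returns the picture (400x640x3 uint8, red, green, blue); there is no depth.
- calibration(name): a dict with "mtx" (3x3 intrinsics, pixels), "D" ([k1, k2, p1, p2, k3] as OpenCV has them; the pictures are not rectified), "world_to_cam" (4x4, takes a point from world to camera coordinates). Camera axes: x right, y down, z forward; pixel columns grow to the right and rows downward; lengths in mm; the calibration is good to about 2 mm. A picture is of the moment at which its call begins. calibration takes no time and is no camera call.
- hand_in(): hands the job in, once; it reports no verdict.
The state is a dict: "time": time; "joint_pos": joint angles; "qd": joint speeds; "joint_efforts": joint torques, N m; "tool_pos": TCP position; "tcp_rot": TCP orientation; "ft_force": force on the tool from outside, world axes, zero at the start; "wrist_torque": the same for the moment, N m; "finger_gap": finger opening in mm.
Only numpy, scipy, OpenCV 4.12 (cv2) and the standard library are available. Lean on these libraries where they do the work, as an engineer would, in place of code of your own. Each camera call takes 0.05 s, during which the arm holds its last target.

### The job

The grey training trays are stuck together in a nested stack. Peel only the uppermost tray off by raising one corner first while the opposite corner still sits in the stack, leaving the other trays standing nested where they are and everything else on the bench undisturbed; then hold it level, centred over the turntable and about a hand's breadth (100 mm) above its disc, so that I can fix mesh over the drain holes. Finish while still holding it there, still in the gripper: do not put it down or let go.

Things in the scene. Friction and masses are not known exactly. Their poses are not given: they have to be found in the camera images.
- top_tray: uppermost grey tray, loose, 220 x 160 mm (x by y), 41 high, 0.22-0.35 kg, corners cut at 45 degrees. Origin: centre of underside; z up. Rim: upright band 8 thick, 20 high (21 to 41 above origin), free inside and out down to a 4 mm ledge that rests on the next tray's rim, whose top is 24 below this one's and is the same size. Below the ledge it is 11 smaller all round, nested in the next tray with 3 mm play
- stack: three lower trays, one loose body, 0.9 kg, 220 x 160 mm, 89 high, on the bench. Origin: centre of underside; axes as the top tray's, whose origin starts 72 mm above this one (rim top 113 above the bench). A small sprung pip in each upper corner grips the top tray and lets go once that corner is up about 8 mm; each holds some 2-3.5 N, so pulling all corners at once can lift the whole stack
- turntable: black round turntable fixed to the bench, disc 220 mm across, its flat top 60 mm above the bench. Origin: on its axis, at bench height. It does not turn. It may be on the left or the right, with the stack on the other side
- corner0 (a point): top of the top tray's rim, middle of its +x +y cut corner, midway through the 8 mm thickness (tray frame +89.7, +59.7, +41 mm). The flat cut face is 49 mm long, 20 high and looks along the tray's (+1,+1) diagonal, the line to close the gripper along
- corner1 (a point): top of the top tray's rim, middle of its -x +y cut corner, midway through the 8 mm thickness (tray frame -89.7, +59.7, +41 mm). The flat cut face is 49 mm long, 20 high and looks along the tray's (-1,+1) diagonal, the line to close the gripper along
- corner2 (a point): top of the top tray's rim, middle of its -x -y cut corner, midway through the 8 mm thickness (tray frame -89.7, -59.7, +41 mm). The flat cut face is 49 mm long, 20 high and looks along the tray's (-1,-1) diagonal, the line to close the gripper along
- corner3 (a point): top of the top tray's rim, middle of its +x -y cut corner, midway through the 8 mm thickness (tray frame +89.7, -59.7, +41 mm). The flat cut face is 49 mm long, 20 high and looks along the tray's (+1,-1) diagonal, the line to close the gripper along
- bonsai: bystander: small bare tree in a round blue glazed pot, 130 mm across, 200 mm high, 0.9 kg; origin under the pot's centre
- wire_coil: bystander: flat coil of copper wire, 118 mm across, 18 mm high; origin under its centre
- scissors: bystander: steel bonsai scissors lying flat, 170 mm long, 8 mm high; origin at its underside, 20 mm from the pivot towards the finger loops
Mind the look-alikes: they are no part of the job. What is shaped like the top_tray but blue is not meant. Leave any purple look-alike of the turntable alone.

How it is judged (in metres and radians):
On the way:
1. one corner of the top tray is raised at least 16 mm, the tray sloping both along and across, while its opposite corner is still within 8 mm of its seat (((z of corner2 in the frame of stack below 0.121 m and z of corner0 in the frame of stack above 0.129 m and angle between top_tray's own x axis and vertical below 1.5458 rad and angle between top_tray's own y axis and vertical below 1.5458 rad) or (z of corner3 in the frame of stack below 0.121 m and z of corner1 in the frame of stack above 0.129 m and angle between top_tray's own x axis and vertical above 1.5958 rad and angle between top_tray's own y axis and vertical below 1.5458 rad) or (z of corner0 in the frame of stack below 0.121 m and z of corner2 in the frame of stack above 0.129 m and angle between top_tray's own x axis and vertical above 1.5958 rad and angle between top_tray's own y axis and vertical above 1.5958 rad) or (z of corner1 in the frame of stack below 0.121 m and z of corner3 in the frame of stack above 0.129 m and angle between top_tray's own x axis and vertical below 1.5458 rad and angle between top_tray's own y axis and vertical above 1.5958 rad))), for 0.1 s.
At the end, for the whole second after the job is handed in: The top tray is held in the gripper, at rest and touching neither turntable nor stack, level within 0.25 rad, its centre within 60 mm of the turntable's axis and its underside 50 to 200 mm above the disc; the rest of the stack stands on the bench within 40 mm of where it was (horizontal distance between top_tray and turntable below 0.06 m and height (world z) of top_tray between 0.11 and 0.26 m and angle between top_tray's own z axis and vertical below 0.25 rad and contact force between top_tray and the fingers above 1 N and contact force between top_tray and turntable below 0.1 N and contact force between top_tray and stack below 0.1 N and linear speed of top_tray below 0.05 m/s and distance of stack from where it was at the start of the episode below 0.04 m and angle between stack's own z axis and vertical below 0.05 rad); the arm keeps its last pose, push and grip.
It fails at once if the lower trays are lifted off the bench or tipped (height (world z) of stack above 0.02 m or angle between stack's own z axis and vertical above 0.15 rad).
It fails at once if the bonsai is disturbed (distance of bonsai from where it was at the start of the episode above 0.03 m or angle between bonsai's own z axis and vertical above 0.3 rad).
It fails at once if the wire coil is disturbed (distance of wire_coil from where it was at the start of the episode above 0.03 m or angle between wire_coil's own z axis and vertical above 0.3 rad).
It fails at once if the scissors is disturbed (distance of scissors from where it was at the start of the episode above 0.03 m or angle between scissors's own z axis and vertical above 0.3 rad).
It also fails if it takes over 35 s, if anything falls off the work surface, if the arm or the gripper's body presses on something with over 40 N, if the wrist force passes 120 N, or if a joint passes its speed limit or range.

## Working session

There is one attempt and no reset: what is moved stays moved. The work goes in short steps, Python scripts to look and compute and a shell command to move; the robot and the scene stay as the last step left them, time stands still between calls to the robot, and variables do not carry over. Pictures are saved under pics/ and viewed, and the job is handed in when it is done.

```bash
mkdir -p pics; ls; python3 - <<'E'
from bench import *
import cv2
for n in("scene","top"):
    im=snapshot(n); cv2.imwrite(f"pics/{n}0.png",im[:,:,::-1])
    c=calibration(n); print(n,c)
s=sense(); print(s)
try: print(hold_point_z)
except Exception as e: print(e)
E
```

```text
pics
scene {'mtx': array([[396.3359785 ,   0.        , 324.05140931],
       [  0.        , 396.3359785 , 201.94436944],
       [  0.        ,   0.        ,   1.        ]]), 'D': array([-0.06966971,  0.        ,  0.        ,  0.        ,  0.        ]), 'world_to_cam': array([[ 8.74424595e-01,  4.84814439e-01,  1.83463278e-02,
        -5.29040953e+02],
       [ 3.80736550e-01, -6.62287359e-01, -6.45302359e-01,
        -1.65711140e+02],
       [-3.00701360e-01,  5.71253371e-01, -7.63706932e-01,
         1.27958251e+03],
       [ 0.00000000e+00,  0.00000000e+00,  0.00000000e+00,
         1.00000000e+00]])}
top {'mtx': array([[380.61378945,   0.        , 323.01870726],
       [  0.        , 380.61378945, 204.23532287],
       [  0.        ,   0.        ,   1.        ]]), 'D': array([-0.05849789,  0.        ,  0.        ,  0.        ,  0.        ]), 'world_to_cam': array([[ 2.23276980e-02, -9.99748976e-01,  1.86006174e-03,
         4.09846567e+00],
       [-9.97809919e-01, -2.24001885e-02, -6.22382256e-02,
         6.08351439e+02],
       [ 6.22642680e-02, -4.66351750e-04, -9.98059589e-01,
         1.19047539e+03],
       [ 0.00000000e+00,  0.00000000e+00,  0.00000000e+00,
         1.00000000e+00]])}
{'time': 0.1, 'joint_pos': array([ 7.19413821e+01,  7.51204388e+00,  8.53251248e+01,  1.19314633e-03,
        8.72622560e+01, -4.89243886e+00]), 'qd': array([ 0.00739797, -0.12251556, -0.20662099,  0.04193338, -0.04283368,
        0.04847157]), 'joint_efforts': array([ 1.22466241e-03, -5.70951355e+01, -5.01942837e+01, -7.62806872e-05,
        7.93483778e-03,  1.05896779e-04]), 'tool_pos': array([136.46988377, 583.74477774, 230.31619134]), 'tcp_rot': array([-1.79990333e+02,  9.89608062e-02,  7.68337712e+01]), 'ft_force': array([-0.37327893,  0.3747128 , -0.87226914]), 'wrist_torque': array([ 0.00973162, -0.01738997, -0.01175855]), 'finger_gap': 85.34387070371567}
18.700000000000003
```

View pics/scene0.png

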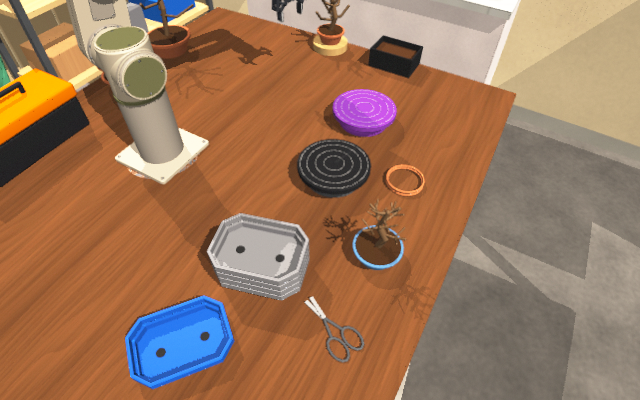

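View pics/top0.png

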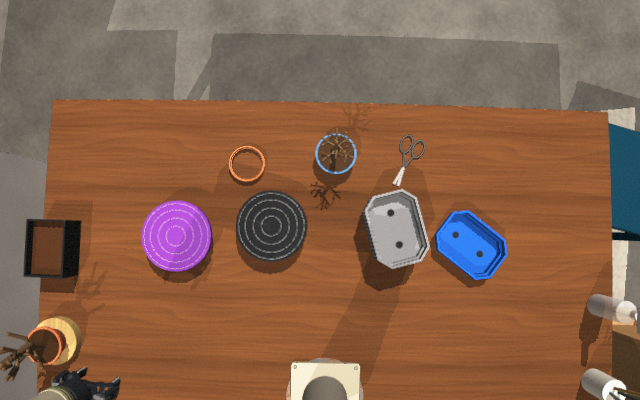

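The top picture shows the grey stack at about (397,229), with a blue tray lookalike at (471,244). The black turntable is at (271,226), with a purple lookalike at (177,236). The grey tray and the black disc match the description, so I'll confirm them in an enlarged crop and measure.

```bash
cat > h.py <<'E'
import numpy as np,cv2
from bench import *
def ray(n,px,z):
    c=calibration(n);p=cv2.undistortPoints(np.array(px,float).reshape(-1,1,2),c["mtx"],c["D"]).reshape(-1,2)
    R=c["world_to_cam"][:3,:3];t=c["world_to_cam"][:3,3];o=-R.T@t
    d=np.c_[p,np.ones(len(p))]@R
    return o+d*((z-o[2])/d[:,2])[:,None]
def proj(n,P):
    c=calibration(n);R=c["world_to_cam"][:3,:3];t=c["world_to_cam"][:3,3]
    return cv2.projectPoints(np.array(P,float).reshape(-1,1,3),cv2.Rodrigues(R)[0],t,c["mtx"],c["D"])[0].reshape(-1,2)
E
python3 - <<'E'
from h import *
im=cv2.imread("pics/top0.png")
c=cv2.resize(im[180:280,220:440],None,fx=3.6,fy=3.6,interpolation=cv2.INTER_CUBIC)
cv2.imwrite("pics/crop_top.png",c)
c=cv2.resize(im[184:276,350:440],None,fx=6.5,fy=6.5,interpolation=cv2.INTER_CUBIC)
cv2.imwrite("pics/crop_tray.png",c)
s=cv2.imread("pics/scene0.png")
c=cv2.resize(s[200:310,195:325],None,fx=5.4,fy=5.4,interpolation=cv2.INTER_CUBIC)
cv2.imwrite("pics/crop_scene.png",c)
hsv=cv2.cvtColor(im,cv2.COLOR_BGR2HSV)
print(hsv[226,271],hsv[229,380],hsv[196,380])
m=(hsv[...,2]<75).astype(np.uint8)*255
m[:, :225]=0;m[:,315:]=0;m[:185]=0;m[268:]=0
m=cv2.morphologyEx(m,cv2.MORPH_CLOSE,np.ones((7,7)));m=cv2.morphologyEx(m,cv2.MORPH_OPEN,np.ones((9,9)))
k=max(cv2.findContours(m,0,1)[0],key=cv2.contourArea)
e=cv2.fitEllipse(cv2.convexHull(k));print(e,ray("top",[e[0]],60), ray("top",[[271,226]],60))
E
```

```text
[90 17 46] [ 23   6 172] [ 15  14 178]
((270.917724609375, 225.91995239257812), (70.77742767333984, 71.19490814208984), 27.67746353149414) [[535.46005869 175.73107226  60.        ]] [[535.22124673 175.47141887  60.        ]]
```

View pics/crop_tray.png

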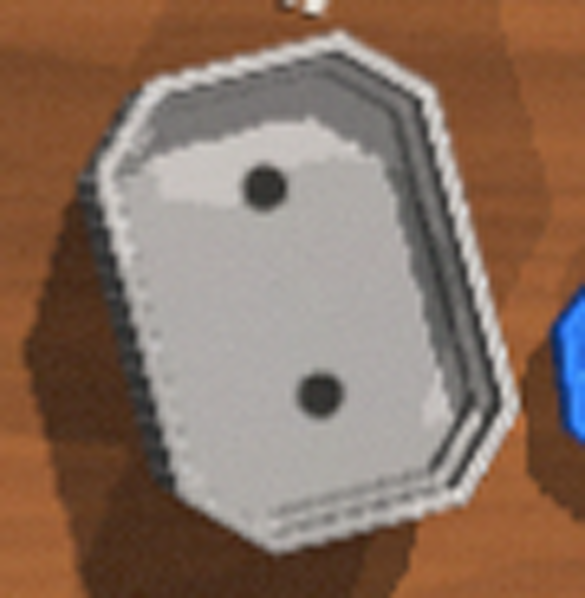

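View pics/crop_scene.png

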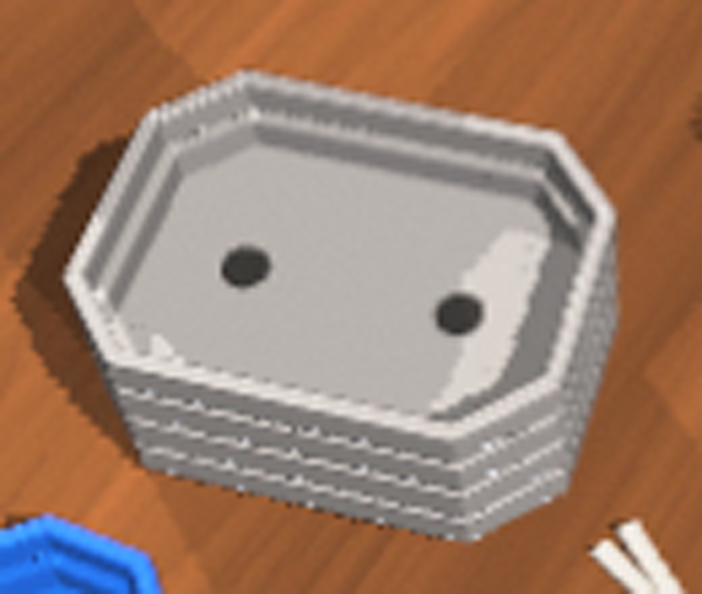

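View pics/crop_top.png

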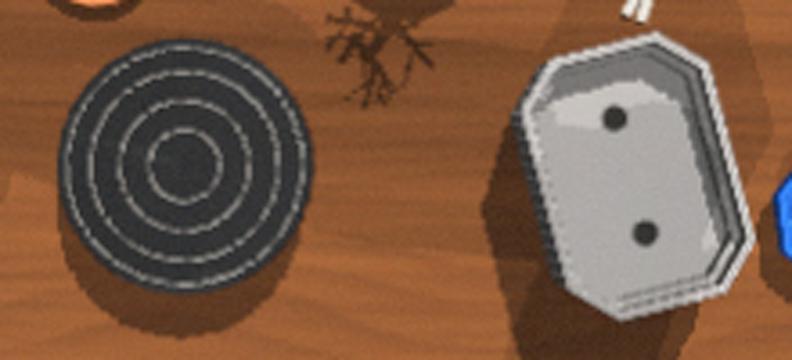

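The crops confirm both. The grey tray's rim octagon is clear, with drain holes at crop (265,187) and (320,394), and the turntable is the black ringed disc. Next I turn the rim vertices into the tray pose.

```bash
python3 - <<'E'
from h import *
def fit(n,v,f,o):
    px=(np.array(v)+.5)/f-.5+np.array(o)
    P=ray(n,px,113)[:,:2].astype(np.float32)
    # model outer octagon: find cut: corner mid +89.7 + 4/√2*... outer mid at 92.5,62.5 ; cut leg 35 
    M=np.array([[110-34.6,80],[110,80-34.6],[110,-80+34.6],[110-34.6,-80],[-110+34.6,-80],[-110,-80+34.6],[-110,80-34.6],[-110+34.6,80]])
    best=None
    for k in range(8):
        Q=np.roll(M,k,0)[:: 1]
        for Q in (Q,Q[::-1]):
            mp,mq=P.mean(0),Q.mean(0)
            U,S,V=np.linalg.svd((Q-mq).T@(P-mp)); R=(U@np.diag([1,np.linalg.det(U@V)])@V).T
            r=P-mp-(Q-mq)@R.T
            e=np.sqrt((r**2).sum(1).mean())
            if best is None or e<best[0]: best=(e,mp-R@mq,np.degrees(np.arctan2(R[1,0],R[0,0])),r)
    print(n,best); return best
a=fit("top",[(340,32),(437,90),(518,402),(463,505),(278,552),(170,487),(97,172),(150,85)],6.5,(350,184))
b=fit("scene",[(247,70),(560,132),(614,212),(558,385),(455,437),(110,362),(66,275),(152,115)],5.4,(195,200))
yaw=np.radians(a[2])
R=np.array([[np.cos(yaw),-np.sin(yaw)],[np.sin(yaw),np.cos(yaw)]])
for i,c in enumerate([(89.7,59.7),(-89.7,59.7),(-89.7,-59.7),(89.7,-59.7)]):
    print(i,(a[1]+b[1])/2+R@np.array(c))
print(sense()["joint_pos"])
# bystanders
print("bonsai",ray("top",[(336,153)],80),"sc",ray("top",[(399,180),(411,150)],5),"coil",ray("top",[(247,164)],10), "blue",ray("top",[(436,240),(470,212)],60))
E
```

```text
top (np.float64(3.0448608936582575), array([ 536.91326904, -199.71717834]), np.float64(-164.73128286335614), array([[-1.08979707,  1.02849782],
       [-2.18290034, -0.91224921],
       [ 3.20687398,  0.86849907],
       [-0.88882605,  1.10891068],
       [ 0.54508882, -3.29093373],
       [ 4.31327144,  3.18510688],
       [-0.64782247, -1.43948295],
       [-3.2557052 , -0.54835618]]))
scene (np.float64(1.9352670583679679), array([ 538.90112305, -199.83843994]), np.float64(15.755492168382364), array([[ 0.95741219, -0.47356028],
       [-1.36224634, -0.33714287],
       [-1.02888635, -1.93239077],
       [-1.94815519, -0.16956593],
       [-1.5119471 ,  1.48289866],
       [ 1.12771876,  0.59815208],
       [ 0.44706873,  0.94429262],
       [ 3.31906584, -0.11279796]]))
0 [ 467.09526373 -280.99264918]
1 [ 640.16268529 -233.74830987]
2 [ 608.71912836 -118.56296911]
3 [ 435.6517068  -165.80730841]
[ 7.19413821e+01  7.51204388e+00  8.53251248e+01  1.19314633e-03
  8.72622560e+01 -4.89243886e+00]
bonsai [[761.51487628 -18.29599479  80.        ]] sc [[ 693.0715324  -226.40144692    5.        ]
 [ 792.45388799 -264.97924026    5.        ]] coil [[733.36970822 266.16797352  10.        ]] blue [[ 503.32057759 -331.57854749   60.        ]
 [ 591.68201707 -437.64586146   60.        ]]
```

Tray centre is about (538,-200) with its long axis at about 15.5°, and the turntable is at (535,176). I'll peel from the corner nearest the robot, about (436,-166). It is away from the bonsai, scissors and blue tray. The jaw line there is at yaw −29.5°. First leg: swing out in front at height.

```bash
python3 -m pendant '[[[-0.46,1,0,0],[-0.46,1,0,0],[-0.46,1,0,0],[-0.46,1,0,0],[-0.46,1,0,0],[-0.46,1,0,0],[-0.46,1,0,0],[-0.46,1,0,0],[-0.46,1,0,0],[-0.46,1,0,0]]]' 1 40
```

```text
time: 0.93
tool_pos: [311.7, 442.7, 224.2]
tcp_rot: [-179.7, 0.6, 77.3]
ft_force: [0.5, 1.3, -0.3]
finger_gap: 85.6
```

```bash
cat > plan.py <<'E'
import sys
from h import *
# plan.py x y z yaw n : suggest n rows of straight line with uniform turn
x,y,z,yaw,n=map(float,sys.argv[1:6]);n=int(n)
s=sense();p=s["tool_pos"];ps=s["tcp_rot"][2]
d=np.array([x,y,z])-p;dy=(yaw-ps+180)%360-180
print("pose",p.round(1),s["tcp_rot"].round(1),"d",d.round(1),dy.round(1))
rows=[]
for i in range(n):
    a=np.radians(ps+dy*i/n);c,sn=np.cos(a),np.sin(a)
    rows.append([round(v,2) for v in ((c*d[0]+sn*d[1])/n/20,(sn*d[0]-c*d[1])/n/20,-d[2]/n/20,-np.radians(dy)/n/.08)])
print(rows)
E
python3 plan.py 470 230 231 35 10; python3 plan.py 470 230 231 35 12
```

```text
pose [311.7 442.7 224.2] [-179.7    0.6   77.3] d [ 158.3 -212.7    6.8] -42.3
[[np.float64(-0.86), np.float64(1.01), np.float64(-0.03), np.float64(0.92)], [np.float64(-0.79), np.float64(1.07), np.float64(-0.03), np.float64(0.92)], [np.float64(-0.71), np.float64(1.12), np.float64(-0.03), np.float64(0.92)], [np.float64(-0.62), np.float64(1.17), np.float64(-0.03), np.float64(0.92)], [np.float64(-0.53), np.float64(1.21), np.float64(-0.03), np.float64(0.92)], [np.float64(-0.44), np.float64(1.25), np.float64(-0.03), np.float64(0.92)], [np.float64(-0.35), np.float64(1.28), np.float64(-0.03), np.float64(0.92)], [np.float64(-0.25), np.float64(1.3), np.float64(-0.03), np.float64(0.92)], [np.float64(-0.16), np.float64(1.32), np.float64(-0.03), np.float64(0.92)], [np.float64(-0.06), np.float64(1.32), np.float64(-0.03), np.float64(0.92)]]
pose [311.7 442.7 224.2] [-179.7    0.6   77.3] d [ 158.3 -212.7    6.8] -42.3
[[np.float64(-0.72), np.float64(0.84), np.float64(-0.03), np.float64(0.77)], [np.float64(-0.67), np.float64(0.88), np.float64(-0.03), np.float64(0.77)], [np.float64(-0.61), np.float64(0.92), np.float64(-0.03), np.float64(0.77)], [np.float64(-0.55), np.float64(0.96), np.float64(-0.03), np.float64(0.77)], [np.float64(-0.49), np.float64(0.99), np.float64(-0.03), np.float64(0.77)], [np.float64(-0.43), np.float64(1.02), np.float64(-0.03), np.float64(0.77)], [np.float64(-0.37), np.float64(1.04), np.float64(-0.03), np.float64(0.77)], [np.float64(-0.3), np.float64(1.06), np.float64(-0.03), np.float64(0.77)], [np.float64(-0.24), np.float64(1.08), np.float64(-0.03), np.float64(0.77)], [np.float64(-0.17), np.float64(1.09), np.float64(-0.03), np.float64(0.77)], [np.float64(-0.1), np.float64(1.1), np.float64(-0.03), np.float64(0.77)], [np.float64(-0.04), np.float64(1.1), np.float64(-0.03), np.float64(0.77)]]
```

```bash
sed -i 's/\[round(v,2) for/[round(float(v),2) for/' plan.py; python3 -m pendant '[[[-0.8,1,-0.1,0.9],[-0.75,1,-0.1,0.9],[-0.65,1,-0.1,0.9],[-0.55,1,-0.1,0.9],[-0.5,1,-0.1,0.9],[-0.4,1,-0.1,0.9],[-0.3,1,-0.1,0.9],[-0.2,1,-0.1,0.9],[-0.1,1,-0.1,0.9],[0,1,-0.1,0.9]]]'
python3 plan.py 460 30 235 -5 10
```

```text
time: 1.77
tool_pos: [446.7, 251.4, 240.0]
tcp_rot: [179.7, 1.2, 34.2]
ft_force: [-0.3, 0.4, 0.6]
finger_gap: 85.3
pose [446.7 251.4 240. ] [179.7   1.2  34.2] d [  13.3 -221.4   -5. ] -39.2
[[-0.57, 0.95, 0.03, 0.85], [-0.5, 0.99, 0.03, 0.85], [-0.43, 1.02, 0.03, 0.85], [-0.36, 1.05, 0.03, 0.85], [-0.29, 1.07, 0.03, 0.85], [-0.21, 1.09, 0.03, 0.85], [-0.14, 1.1, 0.03, 0.85], [-0.06, 1.11, 0.03, 0.85], [0.01, 1.11, 0.03, 0.85], [0.09, 1.11, 0.03, 0.85]]
```

```bash
python3 -m pendant '[[[-0.6,0.95,0,0.85],[-0.5,1,0,0.85],[-0.45,1,0,0.85],[-0.35,1,0,0.85],[-0.3,1,0,0.85],[-0.2,1,0,0.85],[-0.15,1,0,0.85],[-0.05,1,0,0.85],[0,1,0,0.85],[0.1,1,0,0.85]]]'
python3 plan.py 436 -166 230 -29.5 10
```

```text
time: 2.6
tool_pos: [453.3, 31.4, 239.2]
tcp_rot: [178.9, 1.1, -6.8]
ft_force: [0.5, 0.6, 0.1]
finger_gap: 85.7
pose [453.3  31.4 239.2] [178.9   1.1  -6.8] d [ -17.3 -197.4   -9.2] -22.7
[[0.03, 0.99, 0.05, 0.49], [0.07, 0.99, 0.05, 0.49], [0.11, 0.98, 0.05, 0.49], [0.15, 0.98, 0.05, 0.49], [0.19, 0.97, 0.05, 0.49], [0.23, 0.96, 0.05, 0.49], [0.26, 0.95, 0.05, 0.49], [0.3, 0.94, 0.05, 0.49], [0.34, 0.93, 0.05, 0.49], [0.37, 0.92, 0.05, 0.49]]
```

```bash
python3 -m pendant '[[[0,1,0,0.5],[0.05,1,0,0.5],[0.1,1,0,0.5],[0.15,1,0,0.5],[0.2,0.95,0,0.5],[0.2,0.95,0,0.5],[0.25,0.95,0,0.5],[0.3,0.95,0,0.5],[0.35,0.9,0,0.5],[0.35,0.7,0,0.5]]]'
python3 plan.py 436 -166 170 -29.5 10
```

```text
time: 3.43
tool_pos: [429.0, -171.0, 238.8]
tcp_rot: [178.4, 0.9, -31.1]
ft_force: [-0.1, 0.3, -0.1]
finger_gap: 85.3
pose [ 429.  -171.   238.8] [178.4   0.9 -31.1] d [  7.    5.  -68.8] 1.6
[[0.02, -0.04, 0.34, -0.04], [0.02, -0.04, 0.34, -0.04], [0.02, -0.04, 0.34, -0.04], [0.02, -0.04, 0.34, -0.04], [0.02, -0.04, 0.34, -0.04], [0.02, -0.04, 0.34, -0.04], [0.02, -0.04, 0.34, -0.04], [0.02, -0.04, 0.34, -0.04], [0.02, -0.04, 0.34, -0.04], [0.02, -0.04, 0.34, -0.04]]
```

```bash
python3 -m pendant '[[[0.02,-0.05,0.3,-0.05],[0.02,-0.05,0.3,-0.05],[0.02,-0.05,0.3,-0.05],[0.02,-0.05,0.3,-0.05],[0.02,-0.05,0.3,-0.05],[0.02,-0.05,0.3,-0.05],[0.02,-0.05,0.3,-0.05],[0.02,-0.05,0.3,-0.05],[0,0,0.3,0],[0,0,0,0]]]'
python3 - <<'E'
from h import *
s=snapshot("scene");t=snapshot("top")
cv2.imwrite("pics/s1.png",np.hstack([cv2.resize(s[130:330,160:360],(400,400),interpolation=2),cv2.resize(t[170:290,340:460],(400,400),interpolation=2)])[:,:,::-1])
E
python3 plan.py 436 -166 97 -29.5 10
```

```text
time: 4.27
tool_pos: [433.1, -164.2, 176.2]
tcp_rot: [178.5, 1.3, -29.0]
ft_force: [-1.5, -0.7, -1.3]
finger_gap: 85.4
pose [ 433.5 -164.6  177.5] [178.5   1.2 -29. ] d [  2.5  -1.4 -80.5] -0.5
[[0.01, 0.0, 0.4, 0.01], [0.01, 0.0, 0.4, 0.01], [0.01, 0.0, 0.4, 0.01], [0.01, 0.0, 0.4, 0.01], [0.01, 0.0, 0.4, 0.01], [0.01, 0.0, 0.4, 0.01], [0.01, 0.0, 0.4, 0.01], [0.01, 0.0, 0.4, 0.01], [0.01, 0.0, 0.4, 0.01], [0.01, 0.0, 0.4, 0.01]]
```

View pics/s1.png

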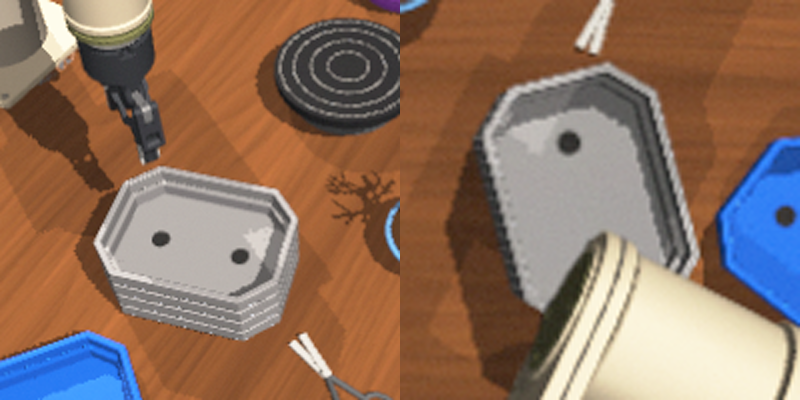

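The fingers hang above the chosen corner in the scene view (left half, about (150,155)). Descending now.

```bash
python3 -m pendant '[[[0.02,0,0.5,0],[0.02,0,0.5,0],[0.02,0,0.5,0],[0.02,0,0.5,0],[0.02,0,0.5,0],[0.02,0,0.5,0],[0.02,0,0.4,0],[0,0,0.2,0],[0,0,0,0],[0,0,0,0]]]' 0.2
python3 - <<'E'
from h import *
s=snapshot("scene")
cv2.imwrite("pics/s2.png",cv2.resize(s[160:310,200:320],(640,800)[:1]+(600,),interpolation=2)[:,:,::-1])
print(proj("scene",[(436,-166,113)]))
E
python3 plan.py 436 -166 98 -29.5 10
```

```text
time: 5.2
tool_pos: [433.3, -167.5, 97.2]
tcp_rot: [178.5, 1.2, -29.1]
ft_force: [0.3, 0.2, 1.0]
finger_gap: 51.1
[[231.73779028 217.1711698 ]]
pose [ 433.3 -167.5   97.4] [178.5   1.2 -29.1] d [2.7 1.5 0.6] -0.4
[[0.01, -0.01, -0.0, 0.01], [0.01, -0.01, -0.0, 0.01], [0.01, -0.01, -0.0, 0.01], [0.01, -0.01, -0.0, 0.01], [0.01, -0.01, -0.0, 0.01], [0.01, -0.01, -0.0, 0.01], [0.01, -0.01, -0.0, 0.01], [0.01, -0.01, -0.0, 0.01], [0.01, -0.01, -0.0, 0.01], [0.01, -0.01, -0.0, 0.01]]
```

View pics/s2.png

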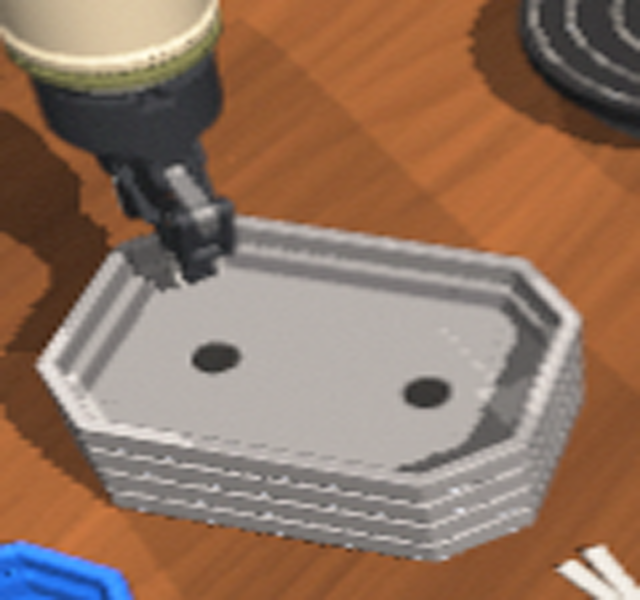

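The gripper straddles the near corner, with the inner finger inside the wall. Nudging to centre, then closing at moderate force.

```bash
python3 -m pendant '[[[0.08,-0.13,-0.1,0.04],[0,0,0,0],[0,0,0,0],[0,0,0,0],[0,0,0,0],[0,0,0,0],[0,0,0,0],[0,0,0,0],[0,0,0,0],[0,0,0,0]]]' -1 40
```

```text
time: 6.08
tool_pos: [437.2, -166.2, 101.3]
tcp_rot: [178.5, 1.1, -29.3]
ft_force: [-0.3, 0.2, -2.0]
finger_gap: 6.8
```

```bash
python3 -m pendant '[[[0,0,-0.12,0],[0,0,-0.12,0],[0,0,-0.12,0],[0,0,-0.12,0],[0,0,-0.12,0],[0,0,-0.12,0],[0,0,-0.12,0],[0,0,-0.12,0],[0,0,-0.12,0],[0,0,0,0]]]'
python3 - <<'E'
from h import *
s=snapshot("scene")
cv2.imwrite("pics/s3.png",cv2.resize(s[160:310,200:320],(640,600),interpolation=2)[:,:,::-1])
x=sense();print(x["tool_pos"],x["ft_force"],x["wrist_torque"],x["finger_gap"])
E
```

```text
time: 6.92
tool_pos: [435.8, -165.1, 123.4]
tcp_rot: [178.4, 1.4, -29.3]
ft_force: [-0.9, 1.3, -2.8]
finger_gap: 6.5
[ 435.65101713 -165.08959566  123.19715749] [-1.34740138  0.25862345 -3.53036077] [0.23846937 0.60971057 0.02273067] 6.685045499659705
```

View pics/s3.png

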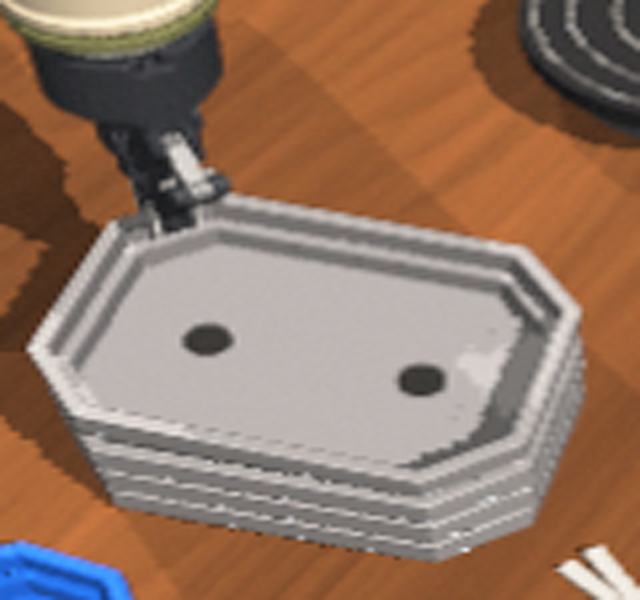

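The near corner is up about 22 mm and the left vertex and holes have risen. The far-right corner (580,310) is still in its seat and the stack hasn't moved, so the peel is happening. I'll continue slowly.

```bash
python3 -m pendant '[[[0,0,-0.1,0],[0,0,-0.1,0],[0,0,-0.1,0],[0,0,-0.1,0],[0,0,-0.12,0],[0,0,-0.12,0],[0,0,-0.12,0],[0,0,-0.12,0],[0,0,0,0],[0,0,0,0]]]'
python3 - <<'E'
from h import *
s=snapshot("scene")
cv2.imwrite("pics/s4.png",cv2.resize(s[160:310,200:320],(640,600),interpolation=2)[:,:,::-1])
x=sense();print(x["tool_pos"],x["ft_force"],x["wrist_torque"],x["finger_gap"])
E
```

```text
time: 7.8
tool_pos: [437.5, -165.0, 143.5]
tcp_rot: [178.4, 1.3, -29.3]
ft_force: [0.1, 0.5, -2.6]
finger_gap: 6.3
[ 437.5018999  -164.99777279  143.53305259] [-0.35907514  0.37368165 -2.68719734] [ 0.13627121  0.26316612 -0.0166794 ] 6.592477448551477
```

View pics/s4.png

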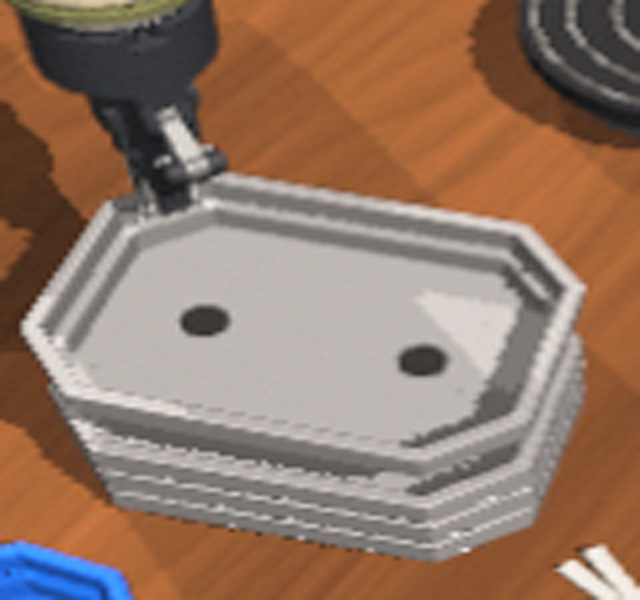

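The far corner has let go, with a gap now visible at (450,470), and the lower trays stand unchanged. Tightening and lifting clear.

```bash
python3 -m pendant '[[[0,0,0,0],[0,0,0,0],[0,0,-0.1,0],[0,0,-0.25,0],[0,0,-0.35,0],[0,0,-0.35,0],[0,0,-0.35,0],[0,0,-0.35,0],[0,0,-0.35,0],[0,0,-0.35,0]]]' -1 120
python3 -m pendant '[[[0,0,-0.35,0],[0,0,-0.35,0],[0,0,-0.35,0],[0,0,-0.25,0],[0,0,0,0],[0,0,0,0],[0,0,0,0],[0,0,0,0],[0,0,0,0],[0,0,0,0]]]'
python3 - <<'E'
from h import *
s=snapshot("scene");t=snapshot("top")
cv2.imwrite("pics/s5.png",np.hstack([cv2.resize(s[120:320,180:380],(400,400),interpolation=2),cv2.resize(t[170:290,340:460],(400,400),interpolation=2)])[:,:,::-1])
x=sense();print(x["tool_pos"],x["ft_force"],x["wrist_torque"],x["finger_gap"])
E
```

```text
time: 8.68
tool_pos: [438.4, -163.9, 196.1]
tcp_rot: [178.4, 1.4, -29.3]
ft_force: [0.7, 0.2, -3.4]
finger_gap: 4.3
time: 9.52
tool_pos: [440.1, -163.9, 226.9]
tcp_rot: [178.5, 1.2, -29.3]
ft_force: [0.1, 0.5, -3.7]
finger_gap: 4.2
[ 440.08664665 -163.85251394  226.93668226] [-0.72273892  0.21383671 -2.70966189] [0.08140308 0.32101525 0.0164986 ] 4.27266893702183
```

View pics/s5.png

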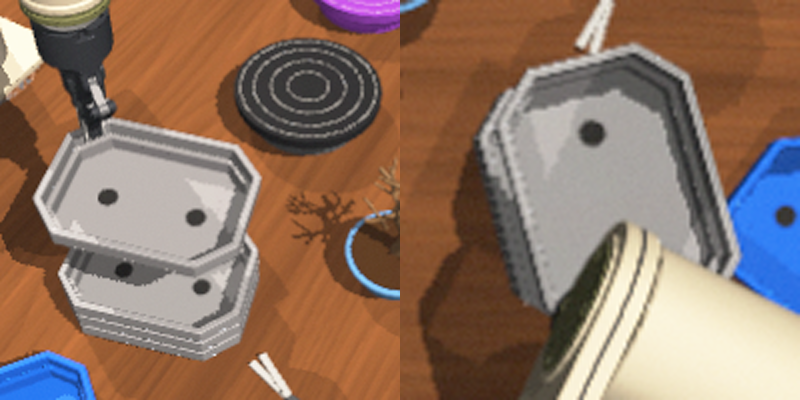

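The tray hangs nearly level, clear of the stack, which is unmoved. Carrying it to the turntable.

```bash
python3 -m pendant '[[[-0.1,-0.2,0,0],[-0.2,-0.4,0,0],[-0.3,-0.55,0,0],[-0.4,-0.7,0,0],[-0.45,-0.75,0,0],[-0.45,-0.75,0,0],[-0.45,-0.75,0,0],[-0.45,-0.75,0,0],[-0.45,-0.75,0,0],[-0.45,-0.75,0,0]]]'
python3 -m pendant '[[[-0.45,-0.75,0,0],[-0.45,-0.75,0,0],[-0.45,-0.75,0,0],[-0.45,-0.75,0,0],[-0.45,-0.75,0,0],[-0.45,-0.75,0,0],[-0.4,-0.7,0,0],[-0.3,-0.5,0,0],[-0.2,-0.35,0,0],[-0.1,-0.2,0,0]]]'
python3 plan.py 433 210 195 -29.3 10
```

```text
time: 10.45
tool_pos: [436.3, -7.8, 224.3]
tcp_rot: [178.5, 1.3, -29.5]
ft_force: [0.7, 0.6, -2.9]
finger_gap: 4.2
time: 11.28
tool_pos: [428.5, 155.0, 223.2]
tcp_rot: [178.8, 1.4, -29.2]
ft_force: [0.3, 0.1, -2.7]
finger_gap: 4.1
pose [428.5 155.  223.2] [178.8   1.4 -29.2] d [  4.5  55.  -28.2] -0.1
[[-0.11, -0.25, 0.14, 0.0], [-0.11, -0.25, 0.14, 0.0], [-0.11, -0.25, 0.14, 0.0], [-0.11, -0.25, 0.14, 0.0], [-0.11, -0.25, 0.14, 0.0], [-0.11, -0.25, 0.14, 0.0], [-0.11, -0.25, 0.14, 0.0], [-0.11, -0.25, 0.14, 0.0], [-0.11, -0.25, 0.14, 0.0], [-0.11, -0.25, 0.14, 0.0]]
```

```bash
python3 -m pendant '[[[-0.11,-0.27,0.14,0],[-0.13,-0.3,0.15,0],[-0.13,-0.3,0.15,0],[-0.13,-0.3,0.15,0],[-0.13,-0.3,0.15,0],[-0.13,-0.3,0.15,0],[-0.13,-0.3,0.15,0],[-0.13,-0.3,0.15,0],[-0.1,-0.2,0.1,0],[0,0,0,0]]]'
python3 - <<'E'
from h import *
s=snapshot("scene");t=snapshot("top")
cv2.imwrite("pics/s6s.png",cv2.resize(s[60:310,200:450],(600,600),interpolation=2)[:,:,::-1])
cv2.imwrite("pics/s6t.png",cv2.resize(t[150:290,220:440],(792,504),interpolation=2)[:,:,::-1])
x=sense();print(x["tool_pos"],x["ft_force"],x["finger_gap"])
E
```

```text
time: 12.12
tool_pos: [433.3, 215.9, 193.0]
tcp_rot: [178.7, 1.5, -29.3]
ft_force: [-0.9, -0.6, -3.6]
finger_gap: 4.2
[433.43434056 215.24810685 193.48205276] [ 0.02281454 -0.63779358 -3.74359017] 4.139265977012169
```

View pics/s6s.png

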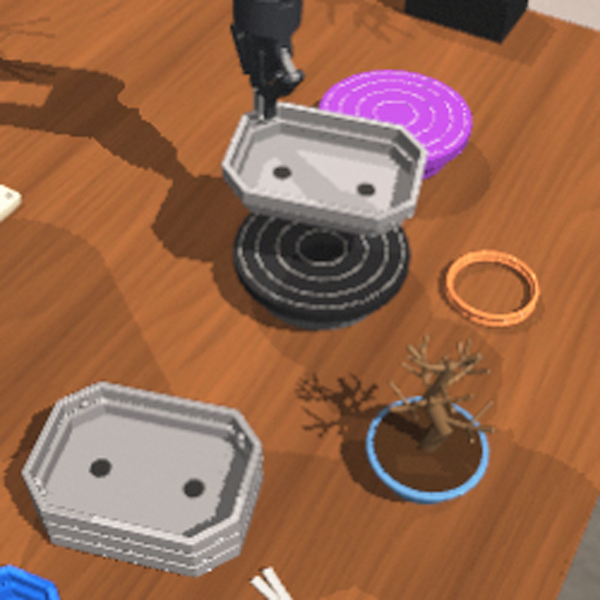

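View pics/s6t.png

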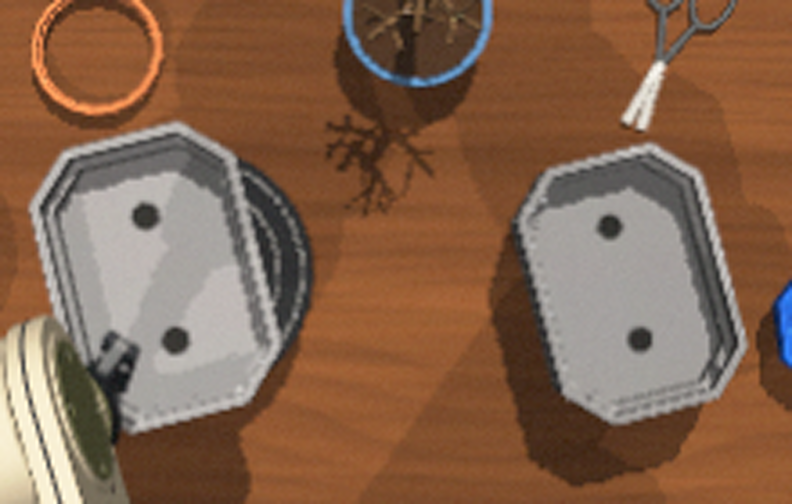

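```bash
cat > tri.py <<'E'
from h import *
def tri(a,b):
    o=[];
    for n,p in(("scene",a),("top",b)):
        c=calibration(n);o.append((c["world_to_cam"][:3],cv2.undistortPoints(np.array(p,float).reshape(-1,1,2),c["mtx"],c["D"]).reshape(-1,2).T))
    X=cv2.triangulatePoints(o[0][0],o[1][0],o[0][1],o[1][1]);return (X[:3]/X[3]).T
E
python3 - <<'E'
from tri import *
S=lambda v:np.array(v,float)/2.4-.3+[200,60]
T=lambda v:np.array(v,float)/3.6-.36+[220,150]
# holes, and rim vertices (outer): far-end, right, near
P=tri(S([(283,172),(366,190),(383,123),(426,158),(413,214),(375,232),(222,170),(238,199)]),T([(175,340),(145,215),(180,124),(240,160),(284,350),(284,350),(30,208),(66,154)])[[0,1,0,0,0,0,0,0]] if 0 else T([(175,340),(145,215),(68,155),(180,124),(240,160),(240,160),(180,400),(284,350)]))
print(P.round(1)); print("c",P[:2].mean(0), "slope",(P[1]-P[0])[2]/np.linalg.norm(P[1]-P[0]))
P=tri(S([(101,467),(193,488)]),T([(640,339),(610,227)]));print("stack holes",P.round(1),P.mean(0))
s=(lambda v:(np.array(v)+.5)/6.5-.5+np.array([350,184]))
s2=(lambda v:(np.array(v)+.5)/5.4-.5+np.array([195,200]))
P=tri(s2([(246,267),(459,314)]),s([(320,394),(265,187)]));print("orig holes",P.round(1),P.mean(0))
E
```

```text
[[485.8 168.6 162.5]
 [581.7 195.5 156.8]
 [602.9 228.3 241.9]
 [650.9 160.1 256.1]
 [643.7 127.1 201.7]
 [626.5 121.5 171.6]
 [427.  156.4 151.4]
 [479.9  81.9 184.3]]
c [533.77550056 182.05101584 159.64385551] slope -0.05763562095162739
stack holes [[ 489.9 -213.6   52. ]
 [ 585.1 -187.    50.8]] [ 537.45340452 -200.2648174    51.4068832 ]
orig holes [[ 489.3 -213.5   74.8]
 [ 585.2 -186.6   74.4]] [ 537.27194212 -200.06236768   74.60672295]
```

Triangulated drain holes put the tray centre at (534,182) and its underside at z≈157 with about 3° of slope. The stack's holes are unchanged. A small centring nudge, then settle.

```bash
python3 -m pendant '[[[0.08,0.08,0,0],[0.08,0.08,0,0],[0.08,0.08,0,0],[0,0,0,0],[0,0,0,0],[0,0,0,0],[0,0,0,0],[0,0,0,0],[0,0,0,0],[0,0,0,0]]]'
python3 -m pendant '[[[0,0,0,0],[0,0,0,0],[0,0,0,0],[0,0,0,0],[0,0,0,0],[0,0,0,0],[0,0,0,0],[0,0,0,0],[0,0,0,0],[0,0,0,0]]]'
python3 - <<'E'
from h import *
s=snapshot("scene");t=snapshot("top")
cv2.imwrite("pics/s7s.png",cv2.resize(s[60:310,200:450],(600,600),interpolation=2)[:,:,::-1])
cv2.imwrite("pics/s7t.png",cv2.resize(t[150:290,220:440],(792,504),interpolation=2)[:,:,::-1])
x=sense();print(x["tool_pos"],x["ft_force"],x["finger_gap"],x["qd"],x["time"])
E
```

```text
time: 13.05
tool_pos: [436.4, 206.6, 194.9]
tcp_rot: [178.8, 1.3, -29.4]
ft_force: [-0.4, -0.4, -3.2]
finger_gap: 4.0
time: 13.88
tool_pos: [436.3, 206.9, 194.8]
tcp_rot: [178.8, 1.3, -29.4]
ft_force: [-1.0, 0.4, -2.9]
finger_gap: 4.3
[436.26262426 206.83870708 194.78769425] [ 0.14499827  0.58791788 -3.11702548] 3.926171509079886 [-0.01898932 -0.03420375 -0.03027142 -0.07026533  0.0368109  -0.01952025] 13.9833
```

View pics/s7s.png

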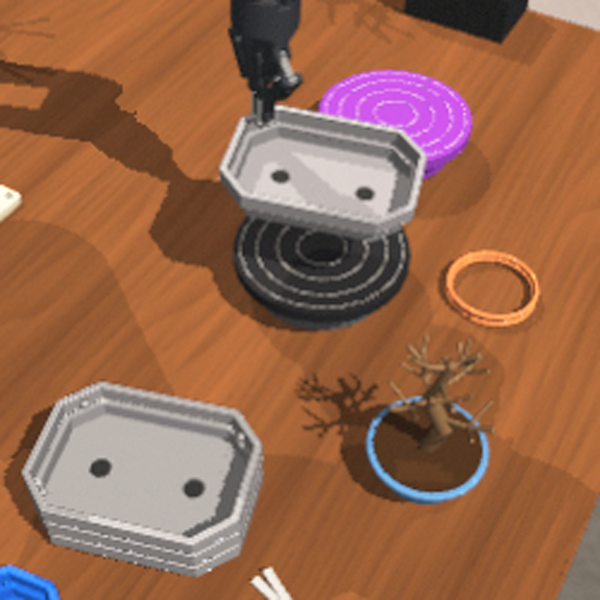

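View pics/s7t.png

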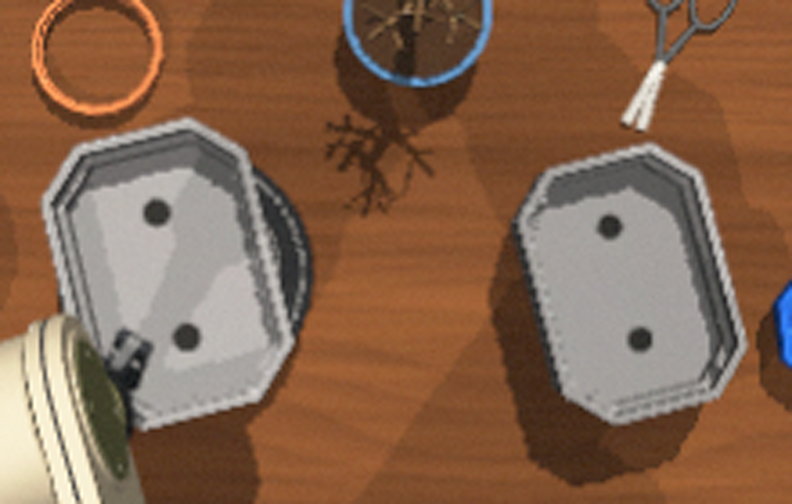

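```bash
python3 - <<'E'
from tri import *
S=lambda v:np.array(v,float)/2.4-.3+[200,60]
T=lambda v:np.array(v,float)/3.6-.36+[220,150]
P=tri(S([(280,176),(365,193),(396,128),(426,158),(375,225),(236,200),(221,170)]),T([(187,337),(157,212),(45,205),(78,153),(245,158),(295,335),(262,400)]))
print(P.round(1)); print(P[:2].mean(0))
V=P[2:];A=np.c_[V[:,:2],np.ones(5)];print("plane slope",np.linalg.lstsq(A,V[:,2],rcond=None)[0])
E
```

```text
[[488.  158.8 164.5]
 [584.5 185.7 160.7]
 [584.7 263.1 202.1]
 [628.9 244.1 188.9]
 [627.2 116.5 186.2]
 [488.7  71.2 195.1]
 [445.5  97.9 199.3]]
[536.23253228 172.29370031 162.59755667]
plane slope [-9.26726944e-02  6.59610078e-02  2.35309516e+02]
```

The tray is steady at centre (536,172), about 4 mm from the axis, with its underside at about z 160 and a tilt of about 0.1 rad. Handing in.

```bash
python3 -c "
from bench import *
print(hand_in())"
```

```text
the job is handed in; nothing more can be done
None
```

I peeled the top grey tray off the stack and handed it in, still held in the gripper over the black turntable. The job was handed in at about 14 s; the hand-in reports no verdict.

- **Peel:** I gripped the corner nearest the robot at 40 N and raised it about 22 mm. The picture showed the opposite corner still in its seat. After it came free I tightened to 120 N and carried the tray over.
- **Final position:** The tray's centre is about 4 mm from the turntable axis. Its underside is about 100 mm above the disc, and the arm is at rest with no drift between the last two calls.
- **Not perfectly level:** The tray droops away from the grip by 0.05–0.11 rad, inside the 0.25 limit. The two estimates differ: the drain holes give the lower slope and the roughly picked rim points the higher.
- **Everything else:** The lower trays' drain holes measured within 1 mm of where they were. The bonsai, wire coil and scissors look unmoved in the pictures. The blue tray and purple turntable were left alone.

The finger gap read 4 mm on the 8 mm rim after tightening. I did not explain that, but the wrist carried a steady 3 N or so of weight and the tray did not slip in the pictures.

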